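Clamp a bottle in a ratchet bottle clamp

TASK

Stand the small white bottle upright in the bench clamp, between the spring pad and the V block, and let go of it. Then take hold of the clamp's lever and pump it in full strokes, one click at a time, until the bottle is held snugly, stopping as soon as a stroke has become clearly stiff so that the bottle is not crushed. Leave the lever swung back, away from the bottle, and do not knock the cup, the carton or the pipette about.

Things in the scene. Friction and masses are not known exactly. Their poses are not given: they have to be found in the camera images.
- bottle: Loose white bottle to clamp, standing left of the clamp (other white bottles, at the back and far right, are not meant). 60 mm diameter, 123 mm tall, under 0.2 kg. Origin: centre of its underside, z up. Its round white cap, 36 mm diameter, 104 to 123 mm above the origin, is a good grip from above and does not come off.
- clamp: Ratchet clamp fixed on the bench, base plate 297 x 84 x 8 mm (the bottle stands on it). Origin on the bench; x runs from the lever end (-172 mm) to the V block end (+125 mm), the way the jaw closes. The jaw's spring-backed rubber pad, 50 mm wide, 20 to 72 mm above the bench, faces +x; its face starts unreported between x = -12 and +16 mm. Each stroke moves it 8 mm; a pawl holds it there.
- v_block: Fixed jaw: aluminium block, 76 mm wide, 66 mm high, with an upright 120 degree V notch facing the pad. Origin: on the base plate's top (8 mm over the bench), where the bottle's axis lies when home in the V; axes as the clamp's (x away from the pad). Its metal begins at x = 14 mm. The open mouth has at least 14 mm of play: set the bottle down 6 to 8 mm short of the origin; the jaw pushes it home.
- lever (a joint): Lever angle, rad: 0 upright, positive leaning to the bottle, stops at -0.19 and +0.19. Stays where left (light friction, no return spring). Pushing it to the bottle drives the jaw, pulling it back takes up the next tooth. A stroke counts from -0.165 or less to +0.15 or more, so swing about 0.175 each way without leaning on the stops. 3 to 8 forward strokes are needed; the first is always free.
- lever_grip (a point): Where to hold the lever: middle of its black grip (20 mm along the swing, 16 mm thick across it, 50 mm tall), 115 mm from the pivot, 145 mm above the bench when upright; the grip reaches 27 mm above it. Pinch it from above across the 16 mm, fingers on either side along the clamp's y axis. It swings on a 115 mm arc in the clamp's x-z plane. Nothing else near it is as tall.
- lever_pivot (a point): Lever hinge, 30 mm above the bench at x = -110 mm of the clamp; its line runs along the clamp's y. Feel at the grip, along its swing: a free forward stroke takes 1 to 3 N. Once the pad bears on the bottle, each tooth adds about 5 N to the push held at the stroke's forward end (16 N on the bottle). Snug: it first lies 4.5 N or more above a free stroke's. Less may be loose; a click more may crush.
- specimen_cup: Bystander: loose specimen cup with a screw lid, 62 mm across, 61 mm high, far side of the clamp. Origin under its centre.
- reagent_box: Bystander: loose small carton, 46 x 88 x 52 mm, far side of the clamp. Origin under its centre.
- pipette: Bystander: loose pipette lying flat, 44 x 225 x 25 mm, right of the clamp. Origin under its centre.

How it is judged:
On the way, in this order (a step that is already met when the one before it is completed fails the run):
1. the bottle stands upright in the clamp, between pad and V block, and is let go (x of bottle in the frame of v_block between -0.05 and 0.012 m and y of bottle in the frame of v_block between -0.02 and 0.02 m and z of bottle in the frame of v_block below 0.012 m and angle between bottle's own z axis and vertical below 0.12 rad and contact force between the fingers and bottle below 0.2 N), for 0.2 s.
2. the lever is pushed through a forward stroke (value of joint lever above 0.1 rad), for 0.02 s.
3. the lever is pulled back (value of joint lever below -0.1 rad), for 0.02 s.
4. the lever is pushed forward again (value of joint lever above 0.1 rad), for 0.02 s.
At the end, for the whole second after the job is handed in: The bottle stands upright (within 0.12 rad) on the base plate, home in the V (within 6 mm), at rest and pressed against the V block by 6 to 28 N; the lever is swung back, below -0.08 rad (contact force between bottle and v_block between 6 and 28 N and horizontal distance between bottle and v_block below 0.006 m and z of bottle in the frame of v_block below 0.012 m and angle between bottle's own z axis and vertical below 0.12 rad and value of joint lever below -0.08 rad and linear speed of bottle below 0.01 m/s); the robot touches nothing.
It fails at once if the bottle is crushed: pressed against the V block by more than 40 N (contact force between bottle and v_block above 40 N).
It fails at once if the cup is moved by more than 30 mm (distance of specimen_cup from where it was at the start of the episode above 0.03 m).
It fails at once if the carton is moved by more than 30 mm (distance of reagent_box from where it was at the start of the episode above 0.03 m).
It fails at once if the pipette is moved by more than 30 mm (distance of pipette from where it was at the start of the episode above 0.03 m).
It also fails if it takes over 72 s, if anything falls off the work surface, if the arm or the gripper's body presses on something with over 40 N, if the wrist force passes 120 N, or if a joint passes its speed limit or range.

ROBOT

A 6-joint arm with a two-finger parallel gripper is mounted at the origin on a cart in front of the work surface, level with it; the furniture and walls round the work are solid. World frame = base frame: x ahead of the robot, y to its left, z up, the work surface at z = 0. Lengths are in m, angles in rad, forces in N, time in s.
With the tool pointing down it reaches from about 0.25 to 0.775 m from the base axis. Payload 8.9 kg.
Tool frame: the origin (TCP) lies at the very end of the fingers, on their centre line; the grasp point (between the pads) lies 19 mm behind it; z points along the fingers, y is the line along which they close (so a half turn about z gives the same grasp; the last joint's range is limited). The gripper opens to 85 mm and grips with 20 to 120 N. Pads are 22 mm wide; open, the fingers measure 114 mm over their backs; the gripper's body (76 mm by 85 mm) begins 54 mm behind the grasp point. The pads swing forward as they close: fully open they stand 13 mm farther back than shut.
Start: joints at [-1.361, 0.291, -0.153, 1.127, 0, 1.431], TCP at [0.179, -0.493, 0.231] pointing down, gripper open.
Joint ranges: [-2.52, 2.52], [-0.91, 1.74], [-1.3, 1.37], [-1.96, 2.02], [-1.52, 1.47], [-3.14, 3.14]. Speed limits (rad/s): [2.22, 2.22, 2.79, 3.14, 3.14, 3.14].

INTERFACE

Orientations are given as a unit quaternion [w, x, y, z].
In Python, from cell import readout, vision, manip gives the robot as it stands.
- The arm moves only by the tool drive_tool, never from a script. Its argument "deltas" is a list of rows, each an object with "claw": the finger opening in mm, from 0 to 85.4; "offset": the shift along the tool's x, y, z in mm, a list of three; "twist": the turn, a rotation vector about the tool's x, y, z in degrees, a list of three. In form: [{"claw": claw, "offset": [dx, dy, dz], "twist": [ax, ay, az]}, ...]. A call has 1 to 8 rows; each row is the pose to reach, as a shift and turn from the pose commanded when the call began, along the tool's axes at that moment; what a row does not reach only later rows make up. A row lasts 1/8 s, in which the tool goes at most 62.5 mm and 10.7 degrees, less where a joint would pass 70% of its speed; a pose out of reach is approached as far as the arm can. A call with a gripper value outside its range is refused whole. The fingers move at their own pace and stop on an object; "grip_force" is the grip in N (left out, the last holds). Time passes only in rows, so rows that repeat a pose let the fingers close. It gives the time, the measured TCP pose, the force, the opening and the grip force at its end, in the units of the state.
- readout.sense(): the state, without advancing time (a new reading comes with each control period).
- vision.capture(name): name is "scene" or "top"; returns a dict with "color" (480x640x3 uint8, red, green, blue), "z_map" (480x640 float32, m along the optical axis (not along the pixel's ray), 0 where there is no reading), "camera_matrix" (3x3 intrinsics, pixels), "k1" (the pictures are not rectified: a ray, as slopes to the right and down, at radius r is drawn at 1 + k1 r^2 times it, then the intrinsics apply), "xyz" and "attitude" of the camera in the world. Camera axes: x right, y up, looking along -z (the intrinsics and any distortion apply to the point x, -y, -z); pixel columns grow to the right and rows downward; lengths in m; the calibration is good to about 2 mm. A picture is of the moment at which its call begins.
- manip.sign_off(): hands the job in; it is judged then, once.
The state is a dict: "time_s": time; "joints": joint angles; "qd": joint speeds; "tau": joint torques, N m; "tool_pos": TCP position; "tcp_rot": TCP orientation; "contact_force": force on the tool from outside, world axes, zero at the start; "wrist_torque": the same for the moment, N m; "opening": finger opening in m; "gripper_force": force on a finger pad.
Only numpy, scipy, OpenCV 4.12 (cv2) and the standard library are available. Lean on these libraries where they do the work, as an engineer would, in place of code of your own. Each camera call takes 0.05 s, during which the arm holds its last target. There are 200 camera calls.

## Working session

There is one attempt and no reset: what is moved stays moved. The work goes in short steps, Python scripts to look and compute and a tool call to move; the robot and the scene stay as the last step left them, time stands still between calls to the robot, and variables do not carry over. Pictures are saved under pics/ and viewed, at most 10 in all, crops included, and the job is handed in when it is done.

Besides the shell and the picture viewer there is one more tool, called after "Call:" as name([rows], argument=value, ...), one row to a line, values as JSON. drive_tool: Moves the arm, as the interface text tells. Its arguments: {"type":"object","properties":{"deltas":{"type":"array","items":{"type":"object","properties":{"claw":{"type":"number"},"offset":{"type":"array","items":{"type":"number"}},"twist":{"type":"array","items":{"type":"number"}}}}},"grip_force":{"type":"number"}},"required":["deltas"]}

```bash
ls; mkdir -p pics; cat > h.py <<'E'
import numpy as np,cv2,pickle
from scipy.spatial.transform import Rotation as R
from cell import readout,vision,manip
def rot(q): return R.from_quat([q[1],q[2],q[3],q[0]]).as_matrix()
def snap(n,f):
    c=vision.capture(n); cv2.imwrite(f'pics/{f}.png',c['color'][:,:,::-1]); pickle.dump(c,open(f'{f}.pkl','wb')); return c
def cloud(c):
    K=np.array(c['camera_matrix']);v,u=np.mgrid[:480,:640]
    d=np.stack([(u-K[0,2])/K[0,0],(v-K[1,2])/K[1,1]],-1)
    s=d.copy()
    for _ in range(10): s=d/(1+c['k1']*(s**2).sum(-1,keepdims=True))
    ray=np.stack([s[...,0],-s[...,1],-np.ones_like(s[...,0])],-1)@rot(c['attitude']).T
    return np.array(c['xyz'])+ray*c['z_map'][...,None], ray
E
python3 - <<'E'
from h import *
for n in('scene','top'):
    c=snap(n,n+'0'); print(n,c['xyz'],c['attitude'],c['k1'])
print(readout.sense())
E
```

```text
pics
scene [0.09030483 0.7106692  0.88971888] [-0.26528181 -0.12889912  0.38420572  0.87486944] -0.1557753285074226
top [0.41430618 0.03189894 1.1830594 ] [ 0.71264953  0.06112956 -0.05264739 -0.6968659 ] -0.01914199418154276
{'time_s': 0.1, 'joints': array([-1.36128567e+00,  2.91207288e-01, -1.53989367e-01,  1.12669007e+00,
        1.96649688e-05,  1.43147928e+00]), 'qd': array([-0.00089387, -0.00216629,  0.00209701,  0.00138942,  0.00222866,
       -0.00180492]), 'tau': array([ 9.61706610e-04, -5.37977529e+01,  3.31918395e+01,  9.28798603e-03,
       -2.09965747e-04,  9.51178336e-08]), 'tool_pos': array([ 0.17937005, -0.49303166,  0.23082133]), 'tcp_rot': array([-5.45208567e-04,  9.84828278e-01,  1.73530879e-01, -9.30439745e-06]), 'contact_force': array([ 0.69769705, -0.20450969, -0.40869873]), 'wrist_torque': array([ 0.03074544, -0.0067938 ,  0.01690288]), 'gripper_force': 0.0, 'opening': 0.08551167238831114}
```

View pics/top0.png

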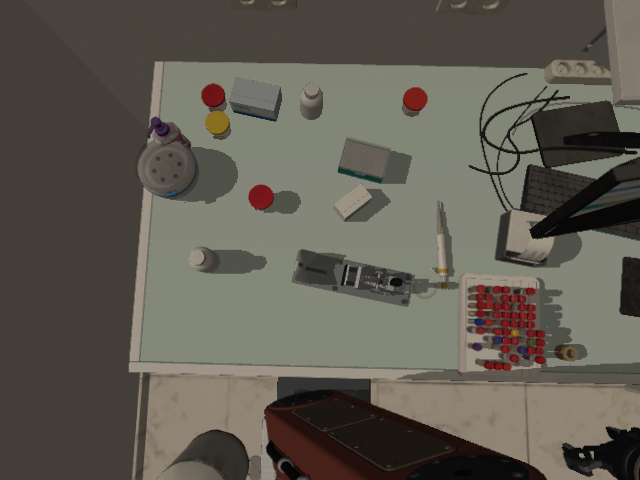

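View pics/scene0.png

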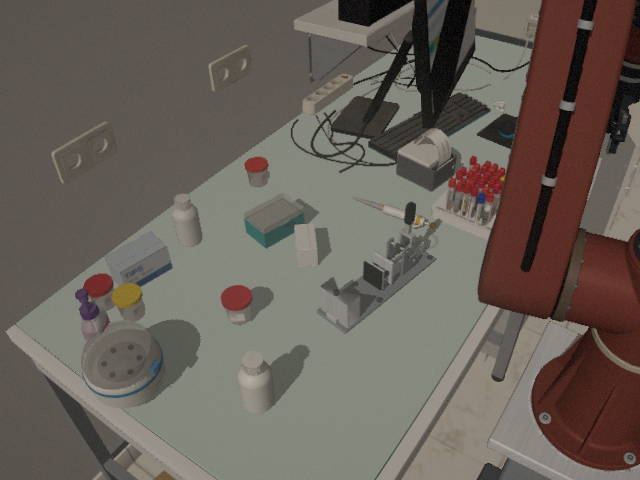

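The top view shows the target bottle at (202,259). The clamp runs from its V block at (300,268) to its lever at (397,282). The cup is at (261,197), the carton at (353,202) and the pipette at (441,245). Next I'll measure them.

```bash
python3 - <<'E'
from h import *
c=pickle.load(open('top0.pkl','rb'));P,ray=cloud(c)
im=c['color'][235:315,185:425]; cv2.imwrite('pics/crop.png',cv2.resize(im[:,100:240],None,fx=5.6,fy=5.6,interpolation=cv2.INTER_CUBIC)[:,:,::-1])
def reg(z0,z1,u0,u1,v0,v1,n=''):
    Q=P[v0:v1,u0:u1].reshape(-1,3); Q=Q[(Q[:,2]>z0)&(Q[:,2]<z1)]
    print(n,len(Q),Q.mean(0) if len(Q) else '',Q.min(0),Q.max(0)); return Q
reg(.112,.135,185,222,240,280,'cap'); reg(.03,.15,185,222,240,280,'bottle')
reg(.03,.09,240,280,180,215,'cup');reg(.03,.09,325,380,180,225,'carton');reg(.005,.05,430,452,195,290,'pip')
Q=reg(.004,.012,285,420,240,315,'plate'); r=cv2.minAreaRect(Q[:,:2].astype('f4')*1000);print(r)
# clamp all
Q=reg(.004,.2,285,420,240,312,'clamp'); r=cv2.minAreaRect(Q[:,:2].astype('f4')*1000);print(r,cv2.boxPoints(r))
Q=reg(.066,.078,290,345,240,312,'V');r=cv2.minAreaRect(Q[:,:2].astype('f4')*1000);print(r)
Q=reg(.14,.2,370,420,240,312,'lev')
zm=P[...,2]
print((zm[250:304:2,290:416:3]*1000).round().astype(int).tolist().__str__().replace('],','\n'))
E
```

```text
cap 199 [0.52734358 0.31360299 0.12274841] [0.50991364 0.29656404 0.11355307] [0.54391157 0.33156977 0.12916962]
bottle 592 [0.52525559 0.30586937 0.09585509] [0.49856155 0.2846375  0.03059886] [0.55604022 0.34389989 0.12916962]
cup 499 [0.68838507 0.17872895 0.06087826] [0.65746558 0.14822156 0.03164989] [0.71961956 0.21067939 0.0663816 ]
carton 684 [ 0.68406597 -0.05073818  0.05128095] [ 0.64166381 -0.09714355  0.03015644] [ 0.72863239 -0.00447714  0.05862489]
pip 644 [ 0.57355238 -0.27752025  0.01926983] [ 0.47682627 -0.30299854  0.00503122] [ 0.71183862 -0.25067363  0.02970539]
plate 2466 [ 0.49307204 -0.05246002  0.00778578] [ 0.40325813 -0.22554767  0.00400081] [0.59630248 0.11455381 0.01199231]
((499.17987060546875, -55.93232727050781), (187.85740661621094, 342.6897888183594), 1.2791314125061035)
clamp 3994 [ 0.49421437 -0.05164705  0.03015149] [ 0.40999617 -0.22554767  0.00400081] [0.59630248 0.11455381 0.17573131]
((502.88525390625, -55.849578857421875), (180.44476318359375, 342.6897888183594), 1.2791314125061035) [[ 408.8604    113.43857 ]
 [ 416.5103   -229.16583 ]
 [ 596.
[... 3698 characters left out ...]
, -2, 0, 1, 1, -1, 2, 4, -5, 0, -1, 0, -4, -1, 0, 1, 1, 0, 7, 6, 8, 14, 9, 13, 6, 9, 4, 5, 10, 20, 38, 44, 8, 5, 8, 6, 6, 10, 2, -1
 [2, -2, 1, 1, 1, 3, -1, 1, 1, 0, -1, 1, 0, 0, 1, -1, 3, 0, -1, -1, 2, 3, 3, 2, 7, 10, 9, 11, 5, 5, 5, 10, 11, 13, 9, 8, 8, 1183, 7, 7, 1, -1
 [-1, 1, 1, -2, -1, 4, -3, 2, 2, -3, 2, -2, -2, -1, 3, -1, -3, 4, 1, -3, -2, 2, 2, 2, -3, 3, 7, 3, 8, 5, 7, 11, 12, 11, 8, 4, 7, 9, 7, 8, 3, 0
 [1, -4, 3, -3, 1, 2, -1, 1, 5, 0, -2, 0, -1, 2, 1, -1, 2, 0, -1, 4, 1, 0, -5, -1, -2, 0, -1, 0, -4, 9, 9, 4, 9, 12, 6, 12, 7, 11, 13, 8, 3, -1
 [3, 1, 1, 3, 0, -1, 0, 2, 3, -1, 0, 1, 1, -1, -2, 3, -1, -4, 1, 0, 5, 0, 1, 4, 0, 0, 1, -1, -2, -2, 0, 0, 4, 9, 7, 5, 9, 5, 11, 5, -3, 3]]
```

View pics/crop.png

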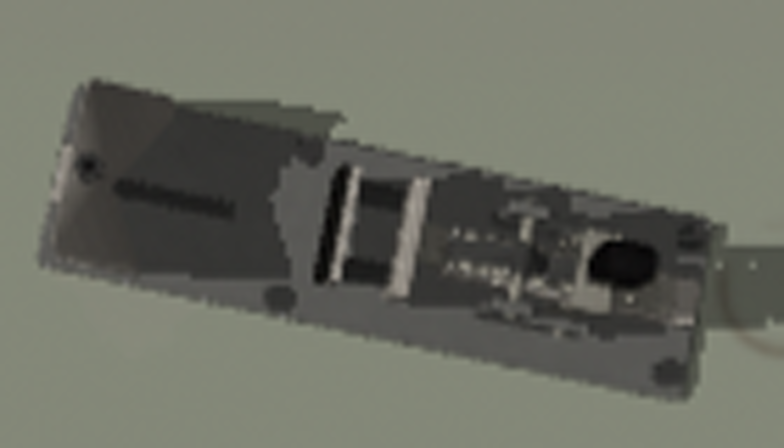

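The crop shows the clamp with its V notch opening right at about (150,180), the pad (black) at about (335,225) and the grip at about (622,263). Next I'll fit the plate and derive the frames.

```bash
python3 - <<'E'
from h import *
c=pickle.load(open('top0.pkl','rb'));P,ray=cloud(c)
h=cv2.medianBlur(P[...,2].astype('f4'),5)
h=cv2.GaussianBlur(h,(3,3),0)
m=((h>.0045)&(h<.5)).astype('u1'); m[:, :285]=0;m[:,420:]=0;m[:240]=0;m[312:]=0
m=cv2.morphologyEx(m,cv2.MORPH_OPEN,np.ones((5,5),'u1'))
n,l,s,_=cv2.connectedComponentsWithStats(m);i=1+s[1:,4].argmax();m=l==i
# plate plane footprint: pixels projected to z=.008 for plate-level only
O=np.array(c['xyz']);G=O+ray*((.008-O[2])/ray[...,2])[...,None]
pl=m&(h<.014)
r=cv2.minAreaRect((G[pl][:,:2]*1000).astype('f4'));print(r);
r2=cv2.minAreaRect((P[m][:,:2]*1000).astype('f4'));print(r2)
B=cv2.boxPoints(r); 
e=[B[1]-B[0],B[2]-B[1]];a=max(e,key=np.linalg.norm);a=a/np.linalg.norm(a);a*=np.sign(a[1]);b=np.array([-a[1],a[0]])
print('axis',a,np.degrees(np.arctan2(a[1],a[0])))
ctr=np.array(r[0]); org=ctr-a*(-23.5)  # plate centre at x=-23.5
print('clamp org',org)
def loc(Q): d=Q[:,:2]*1000-org; return np.c_[d@a,d@b,Q[:,2]*1000]
for nm,z0,z1,x0,x1 in(('V',66,82,40,140),('pad/jaw',66,82,-70,40),('lev',164,182,-200,-50)):
    L=loc(P.reshape(-1,3)); L=L[m.ravel()];L=L[(L[:,2]>z0)&(L[:,2]<z1)&(L[:,0]>x0)&(L[:,0]<x1)]
    print(nm,len(L),np.percentile(L,[2,50,98],axis=0).round(1).tolist(),L.mean(0))
    if nm=='V':
        for y in range(-40,40,8):
            k=L[(L[:,1]>=y)&(L[:,1]<y+8)]
            if len(k):print(y,k[:,0].min().round(),k[:,0].max().round())
    if nm=='lev': print('world', org+a*L[:,0].mean()+b*L[:,1].mean())
E
```

```text
((495.5386047363281, -53.14573669433594), (299.0706481933594, 90.84319305419922), 77.5442886352539)
((470.0757751464844, -48.35821533203125), (301.76910400390625, 143.8564910888672), 77.4050064086914)
axis [0.21568485 0.976463  ] 77.54429
clamp org [500.60719872 -30.19885635]
V 359 [[81.2, -33.3, 69.8], [100.4, 4.2, 74.1], [115.0, 40.7, 79.3]] [100.25331769   3.81191305  74.18130153]
-40 79.0 114.0
-32 81.0 116.0
-24 85.0 116.0
-16 88.0 115.0
-8 93.0 115.0
0 97.0 115.0
8 92.0 115.0
16 88.0 115.0
24 83.0 114.0
32 77.0 114.0
pad/jaw 186 [[-68.0, -23.5, 66.9], [-30.7, 0.0, 73.3], [1.1, 24.1, 80.1]] [-23.46332717   0.08316657  73.29871855]
lev 63 [[-122.9, -10.0, 166.7], [-112.8, -2.6, 171.7], [-104.3, 4.8, 175.2]] [-112.97251468   -2.39437331  171.16505433]
world [ 478.57875627 -141.02876924]
```

Call:
drive_tool([
  {"claw": 85,"offset": [38,-40,0],"twist": [0,0,-7.4]},
  {"claw": 85,"offset": [76,-80,0],"twist": [0,0,-14.8]},
  {"claw": 85,"offset": [113,-120,0],"twist": [0,0,-22.2]},
  {"claw": 85,"offset": [151,-160,0],"twist": [0,0,-29.6]},
  {"claw": 85,"offset": [189,-200,0],"twist": [0,0,-37]},
  {"claw": 85,"offset": [227,-240,0],"twist": [0,0,-44.4]},
  {"claw": 85,"offset": [264,-280,0],"twist": [0,0,-51.8]},
  {"claw": 85,"offset": [302,-320,0],"twist": [0,0,-59.2]},
], grip_force=40)

```text
time_s: 1.1
tool_pos: [0.3542, -0.0878, 0.2313]
tcp_rot: [0.0, 0.769, 0.639, 0.0]
contact_force: [0.3, -0.1, -0.7]
opening: 0.0851
gripper_force: 0.0
```

```bash
cat > to.py <<'E'
import sys
from h import *
s=readout.sense();M=rot(s['tcp_rot']);t=np.array([float(v) for v in sys.argv[1:4]])
print('t',s['time_s'],'pos',(s['tool_pos']*1000).round(1),'off',(M.T@(t-s['tool_pos']*1000)).round(1))
a=np.radians(79.2);X=np.array([np.cos(a),np.sin(a),0]);Z=np.array([0,0,-1.]);D=np.c_[X,np.cross(Z,X),Z]
print('twist',np.degrees(R.from_matrix(M.T@D).as_rotvec()).round(1),'F',s['contact_force'].round(2),'open',s['opening'],s['gripper_force'])
E
python3 to.py 527 314 200
```

```text
t 1.1 pos [354.2 -87.8 231.3] off [426.7  96.   31.3]
twist [0.  0.  0.2] F [ 0.32 -0.15 -0.75] open 0.08509480761816292 0.0
```

Call:
drive_tool([
  {"claw": 85,"offset": [53,12,4],"twist": [0,0,0]},
  {"claw": 85,"offset": [107,24,8],"twist": [0,0,0]},
  {"claw": 85,"offset": [160,36,12],"twist": [0,0,0]},
  {"claw": 85,"offset": [213,48,16],"twist": [0,0,0]},
  {"claw": 85,"offset": [267,60,20],"twist": [0,0,0]},
  {"claw": 85,"offset": [320,72,24],"twist": [0,0,0]},
  {"claw": 85,"offset": [374,84,28],"twist": [0,0,0]},
  {"claw": 85,"offset": [427,96,31],"twist": [0,0,0]},
])

```text
time_s: 2.1
tool_pos: [0.5285, 0.3137, 0.1997]
tcp_rot: [-0.0, 0.771, 0.637, -0.0]
contact_force: [1.8, -1.1, 0.8]
opening: 0.085
gripper_force: 0.0
```

```bash
python3 to.py 527 314 102
```

```text
t 2.1 pos [528.5 313.7 199.7] off [ 0.  -1.5 97.7]
twist [-0.  0. -0.] F [ 1.77 -1.09  0.85] open 0.0849683924557217 0.0
```

Call:
drive_tool([
  {"claw": 85,"offset": [0,-1,35],"twist": [0,0,0]},
  {"claw": 85,"offset": [0,-1,70],"twist": [0,0,0]},
  {"claw": 85,"offset": [0,-1,90],"twist": [0,0,0]},
  {"claw": 60,"offset": [0,-1,98],"twist": [0,0,0]},
  {"claw": 30,"offset": [0,-1,98],"twist": [0,0,0]},
  {"claw": 25,"offset": [0,-1,98],"twist": [0,0,0]},
  {"claw": 25,"offset": [0,-1,98],"twist": [0,0,0]},
  {"claw": 25,"offset": [0,-1,98],"twist": [0,0,0]},
], grip_force=40)

```text
time_s: 3.1
tool_pos: [0.5282, 0.3125, 0.1034]
tcp_rot: [0.0, 0.771, 0.637, 0.001]
contact_force: [1.5, 1.2, 5.0]
opening: 0.0346
gripper_force: 40.4
```

```bash
python3 to.py 527 314 102
```

```text
t 3.1 pos [528.2 312.5 103.4] off [ 1.2 -1.4  1.4]
twist [ 0.1 -0.1 -0. ] F [1.46 1.15 4.98] open 0.03461376098482512 40.43529689311981
```

Call:
drive_tool([
  {"claw": 25,"offset": [0,0,-20],"twist": [0,0,0]},
  {"claw": 25,"offset": [0,0,-50],"twist": [0,0,0]},
  {"claw": 25,"offset": [0,0,-85],"twist": [0,0,0]},
  {"claw": 25,"offset": [0,0,-110],"twist": [0,0,0]},
  {"claw": 25,"offset": [0,0,-110],"twist": [0,0,0]},
])

```text
time_s: 3.72
tool_pos: [0.5282, 0.3126, 0.214]
tcp_rot: [0.0, 0.771, 0.637, 0.002]
contact_force: [-0.7, 0.9, -1.8]
opening: 0.0346
gripper_force: 40.2
```

```bash
python3 - <<'E'
from h import *
c=snap('scene','s1'); i=c['color'][150:400,200:480]; cv2.imwrite('pics/s1c.png',cv2.resize(i,None,fx=2,fy=2)[:,:,::-1])
E
python3 to.py 510.5 26 212
```

```text
t 3.775 pos [527.4 312.2 212.4] off [-284.3   37.1    0.3]
twist [ 0. -0. -0.] F [-0.19 -0.04 -1.01] open 0.034508177097229385 40.16490876674652
```

View pics/s1c.png

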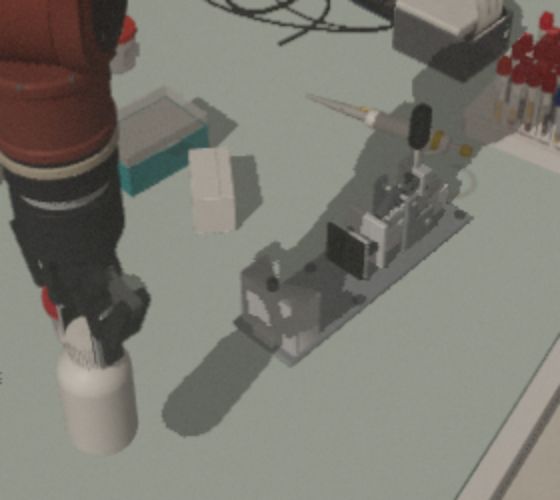

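The crop shows the bottle held upright and clear of the bench at (98,400), with the V block at (280,305) and the lever at (420,127). I'll carry it over now.

Call:
drive_tool([
  {"claw": 25,"offset": [-25,3,0],"twist": [0,0,0]},
  {"claw": 25,"offset": [-70,9,0],"twist": [0,0,0]},
  {"claw": 25,"offset": [-120,16,0],"twist": [0,0,0]},
  {"claw": 25,"offset": [-170,22,0],"twist": [0,0,0]},
  {"claw": 25,"offset": [-220,29,0],"twist": [0,0,0]},
  {"claw": 25,"offset": [-260,34,0],"twist": [0,0,0]},
  {"claw": 25,"offset": [-284,37,0],"twist": [0,0,0]},
  {"claw": 25,"offset": [-284,37,0],"twist": [0,0,0]},
])

```text
time_s: 4.78
tool_pos: [0.5094, 0.025, 0.2109]
tcp_rot: [-0.001, 0.771, 0.636, -0.001]
contact_force: [-0.4, 0.4, -1.2]
opening: 0.0346
gripper_force: 40.1
```

```bash
python3 to.py 510.5 26 112
```

```text
t 4.775 pos [509.4  25.  210.9] off [ 1.3  1.1 98.9]
twist [-0.1  0.  -0.2] F [-0.42  0.44 -1.16] open 0.03458074132919801 40.06674885749817
```

Call:
drive_tool([
  {"claw": 25,"offset": [1,1,25],"twist": [0,0,0]},
  {"claw": 25,"offset": [1,1,50],"twist": [0,0,0]},
  {"claw": 25,"offset": [1,1,75],"twist": [0,0,0]},
  {"claw": 25,"offset": [1,1,90],"twist": [0,0,0]},
  {"claw": 25,"offset": [1,1,96],"twist": [0,0,0]},
  {"claw": 25,"offset": [1,1,98],"twist": [0,0,0]},
  {"claw": 25,"offset": [1,1,98],"twist": [0,0,0]},
])

```text
time_s: 5.65
tool_pos: [0.512, 0.0271, 0.1148]
tcp_rot: [0.0, 0.771, 0.637, 0.0]
contact_force: [0.2, -0.0, -0.8]
opening: 0.0345
gripper_force: 40.1
```

```bash
python3 - <<'E'
from h import *
c=snap('scene','s2'); i=c['color'][180:360,280:480]; cv2.imwrite('pics/s2c.png',cv2.resize(i,None,fx=3,fy=3)[:,:,::-1])
E
python3 to.py 510.5 26 111
```

```text
t 5.7 pos [512.   27.  114.9] off [-1.3 -1.3  3.9]
twist [ 0.1 -0.  -0. ] F [ 0.51 -0.13 -1.77] open 0.03466329030789031 40.149632692337036
```

View pics/s2c.png

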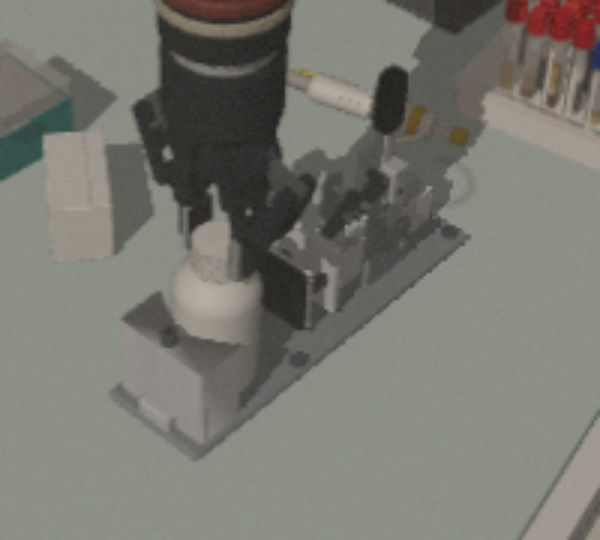

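The bottle sits in the V mouth at (215,310), just above the plate, with no contact yet. I'll lower it and release.

Call:
drive_tool([
  {"claw": 25,"offset": [-1,-1,2],"twist": [0,0,0]},
  {"claw": 25,"offset": [-1,-1,4],"twist": [0,0,0]},
  {"claw": 25,"offset": [-1,-1,4],"twist": [0,0,0]},
])

```text
time_s: 6.08
tool_pos: [0.5109, 0.0262, 0.1112]
tcp_rot: [0.0, 0.771, 0.637, 0.001]
contact_force: [-1.1, 0.5, 8.9]
opening: 0.0348
gripper_force: 40.8
```

```bash
python3 to.py 510.5 26 111
```

```text
t 6.075 pos [510.9  26.2 111.2] off [-0.2 -0.3  0.2]
twist [ 0.1 -0.  -0. ] F [-1.13  0.52  8.88] open 0.03476191552597516 40.83294332027435
```

Seated (8.9 N). I'll release it slowly and rise.

Call:
drive_tool([
  {"claw": 45,"offset": [0,0,0],"twist": [0,0,0]},
  {"claw": 70,"offset": [0,0,0],"twist": [0,0,0]},
  {"claw": 80,"offset": [0,0,0],"twist": [0,0,0]},
  {"claw": 80,"offset": [0,0,-15],"twist": [0,0,0]},
  {"claw": 80,"offset": [0,0,-45],"twist": [0,0,0]},
  {"claw": 80,"offset": [0,0,-90],"twist": [0,0,0]},
  {"claw": 80,"offset": [0,0,-110],"twist": [0,0,0]},
  {"claw": 80,"offset": [0,0,-110],"twist": [0,0,0]},
])

```text
time_s: 7.08
tool_pos: [0.5116, 0.0262, 0.2225]
tcp_rot: [0.001, 0.771, 0.637, 0.001]
contact_force: [-0.5, -0.1, 0.6]
opening: 0.0797
gripper_force: 0.0
```

```bash
python3 - <<'E'
from h import *
c=snap('top','t3');P,_=cloud(c)
Q=P[225:310,290:420].reshape(-1,3)
L=Q[(Q[:,2]>.15)&(Q[:,2]<.18)&(Q[:,1]<-.1)]; print('lev',len(L),L.min(0),L.max(0),L.mean(0))
C=Q[(Q[:,2]>.125)&(Q[:,2]<.14)&(Q[:,1]>-.03)]; print('cap',len(C),C.min(0) if len(C) else '',C.max(0))
a=np.radians(79.2);a=np.array([np.cos(a),np.sin(a)]);b=np.array([-a[1],a[0]]);o=np.array([.4997,-.0300])
d=(L[:,:2]-o);print('lev local mm',np.percentile(d@a,[0,50,100])*1000,np.percentile(d@b,[0,50,100])*1000)
E
python3 to.py 479 -141 225
```

```text
lev 75 [ 0.46951771 -0.15247158  0.15035835] [ 0.48639138 -0.13151898  0.17466343] [ 0.47810635 -0.14046494  0.16848742]
t 7.125 pos [510.7  26.2 221.1] off [-170.2    0.2   -3.9]
twist [ 0.1 -0.  -0. ] F [-0.26  0.23 -0.71] open 0.08005603052916051 0.0Traceback (most recent call last):
  File "<stdin>", line 5, in <module>
    return umr_maximum(a, axis, None, out, keepdims, initial, where)
ValueError: zero-size array to reduction operation maximum which has no identity
```

Call:
drive_tool([
  {"claw": 50,"offset": [-45,0,0],"twist": [0,0,0]},
  {"claw": 50,"offset": [-90,0,0],"twist": [0,0,0]},
  {"claw": 50,"offset": [-135,0,0],"twist": [0,0,0]},
  {"claw": 50,"offset": [-170,0,0],"twist": [0,0,0]},
  {"claw": 50,"offset": [-170,0,0],"twist": [0,0,0]},
])

```text
time_s: 7.75
tool_pos: [0.4775, -0.1424, 0.2192]
tcp_rot: [-0.001, 0.772, 0.636, -0.001]
contact_force: [-0.4, 0.0, -0.1]
opening: 0.05
gripper_force: 0.0
```

```bash
python3 - <<'E'
from h import *
c=snap('scene','s4');P,_=cloud(c); i=c['color'][150:350,300:500]; cv2.imwrite('pics/s4c.png',cv2.resize(i,None,fx=3,fy=3)[:,:,::-1])
c=snap('top','t4');P,_=cloud(c)
Q=P[225:310,290:345].reshape(-1,3)
C=Q[(Q[:,2]>.122)&(Q[:,2]<.14)&(Q[:,1]>-.03)]; print('cap',len(C),C.min(0) if len(C) else '',C.max(0) if len(C) else '')
E
python3 to.py 478.5 -140.5 127
```

```text
cap 186 [0.4940978  0.0116151  0.12643096] [0.52839304 0.0438146  0.13567534]
t 7.85 pos [ 477.9 -140.3  219.5] off [-0.1  0.8 92.5]
twist [-0.1 -0.  -0.1] F [ 0.19 -0.16  0.29] open 0.04990534513059228 0.0
```

View pics/s4c.png

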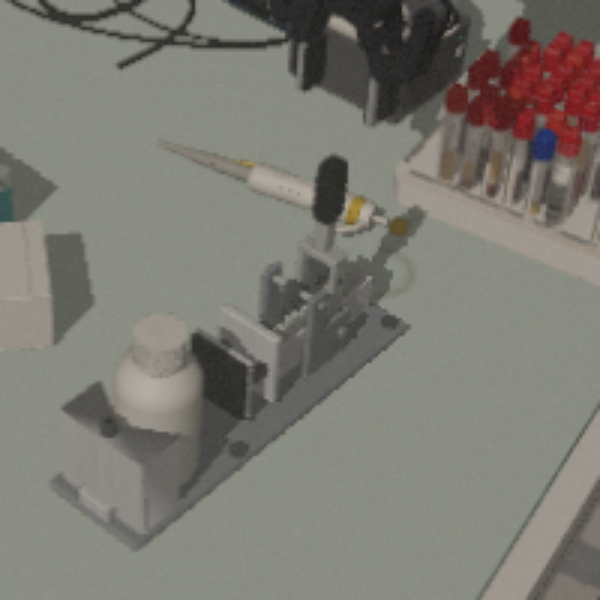

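The bottle stands upright and free in the clamp at (155,400), and the open fingers are over the grip at (330,185). I'll descend and pinch.

Call:
drive_tool([
  {"claw": 50,"offset": [0,1,30],"twist": [0,0,0]},
  {"claw": 50,"offset": [0,1,60],"twist": [0,0,0]},
  {"claw": 50,"offset": [0,1,85],"twist": [0,0,0]},
  {"claw": 50,"offset": [0,1,92],"twist": [0,0,0]},
  {"claw": 25,"offset": [0,1,92],"twist": [0,0,0]},
  {"claw": 10,"offset": [0,1,92],"twist": [0,0,0]},
  {"claw": 5,"offset": [0,1,92],"twist": [0,0,0]},
  {"claw": 5,"offset": [0,1,92],"twist": [0,0,0]},
], grip_force=50)

```text
time_s: 8.85
tool_pos: [0.4807, -0.1412, 0.1293]
tcp_rot: [0.001, 0.771, 0.637, 0.001]
contact_force: [4.5, 1.2, 6.1]
opening: 0.0153
gripper_force: 52.5
```

```bash
python3 to.py 478.5 -140.5 127
```

```text
t 8.85 pos [ 480.7 -141.2  129.3] off [ 0.3 -2.3  2.3]
twist [ 0.2  0.  -0. ] F [4.55 1.23 6.11] open 0.015280471322686935 52.54374325275421
```

Call:
drive_tool([
  {"claw": 5,"offset": [-4,2,0.2],"twist": [0,2.2,0]},
  {"claw": 5,"offset": [-7.5,2,0.5],"twist": [0,4.3,0]},
  {"claw": 5,"offset": [-11.2,2,1],"twist": [0,6.5,0]},
  {"claw": 5,"offset": [-14.8,2,1.5],"twist": [0,8.6,0]},
  {"claw": 5,"offset": [-14.8,2,1.5],"twist": [0,8.6,0]},
])

```text
time_s: 9.48
tool_pos: [0.4779, -0.1563, 0.1277]
tcp_rot: [-0.048, 0.769, 0.635, 0.058]
contact_force: [-4.8, 1.3, 16.1]
opening: 0.0151
gripper_force: 54.2
```

```bash
cat > lev.py <<'E'
from h import *
s=readout.sense();M=rot(s['tcp_rot']);a=np.radians(79.2);X=np.array([np.cos(a),np.sin(a),0])
p=s['tool_pos']*1000; xl=(p-np.array([499.7,-30,0]))@X
tilt=np.arctan2(-M[:,2]@X,-M[2,2])
F=s['contact_force'];W=s['wrist_torque'];Y=np.array([-X[1],X[0],0])
print('t %.2f'%s['time_s'],'x %.1f z %.1f'%(xl,p[2]),'th from pos %.3f'%np.arctan2(xl+110,p[2]-30),'tilt %.3f'%tilt,
 'Fx %.2f Fz %.2f Fy %.2f'%(F@X,F[2],F@Y),'My %.3f'%(W@Y),'open',s['opening'])
E
python3 lev.py; python3 - <<'E'
from h import *
c=snap('scene','s5'); i=c['color'][150:350,300:500]; cv2.imwrite('pics/s5c.png',cv2.resize(i,None,fx=3,fy=3)[:,:,::-1])
E
```

```text
t 9.47 x -128.1 z 127.7 th from pos -0.183 tilt -0.151 Fx 0.42 Fz 16.06 Fy 4.92 My -0.725 open 0.015149759994047758
```

View pics/s5c.png

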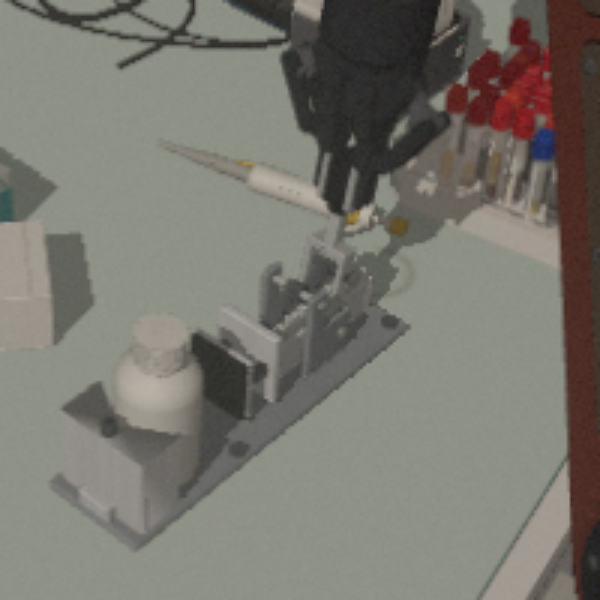

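The gripper holds the lever leaning back at (345,190), and the bottle is undisturbed at (155,400). I'll feel for the back stop.

Call:
drive_tool([
  {"claw": 5,"offset": [-1,-1,-1],"twist": [0,0.6,0]},
  {"claw": 5,"offset": [-1,-1,-1],"twist": [0,0.6,0]},
])

```text
time_s: 9.78
tool_pos: [0.4777, -0.1569, 0.1277]
tcp_rot: [-0.051, 0.768, 0.635, 0.062]
contact_force: [3.5, 0.7, 0.6]
opening: 0.0154
gripper_force: 52.0
```

```bash
python3 lev.py
```

```text
t 9.78 x -128.8 z 127.7 th from pos -0.190 tilt -0.161 Fx 1.33 Fz 0.61 Fy -3.30 My -0.304 open 0.015373172275433344
```

Call:
drive_tool([
  {"claw": 5,"offset": [-1,0,0],"twist": [0,0.6,0]},
  {"claw": 5,"offset": [-1,0,0],"twist": [0,0.6,0]},
])

```text
time_s: 10.02
tool_pos: [0.4777, -0.1568, 0.1277]
tcp_rot: [-0.055, 0.767, 0.635, 0.067]
contact_force: [5.3, 7.1, 2.7]
opening: 0.0152
gripper_force: 52.2
```

```bash
python3 lev.py
```

```text
t 10.03 x -128.7 z 127.7 th from pos -0.189 tilt -0.173 Fx 7.93 Fz 2.73 Fy -3.84 My -0.956 open 0.015201581642126295
```

Call:
drive_tool([
  {"claw": 5,"offset": [-1,0,0],"twist": [0,0.6,0]},
  {"claw": 5,"offset": [-1,0,0],"twist": [0,0.6,0]},
])

```text
time_s: 10.28
tool_pos: [0.4777, -0.1568, 0.1277]
tcp_rot: [-0.059, 0.767, 0.635, 0.072]
contact_force: [6.7, 11.4, 4.4]
opening: 0.0154
gripper_force: 52.6
```

```bash
python3 lev.py
```

```text
t 10.28 x -128.6 z 127.7 th from pos -0.189 tilt -0.186 Fx 12.49 Fz 4.41 Fy -4.45 My -1.919 open 0.015390813861185059
```

Call:
drive_tool([
  {"claw": 5,"offset": [8,0.4,0.1],"twist": [0,-4.6,0]},
  {"claw": 5,"offset": [15.9,0.4,0.8],"twist": [0,-9.2,0]},
  {"claw": 5,"offset": [23.7,0.4,2.1],"twist": [0,-13.8,0]},
  {"claw": 5,"offset": [31.4,0.4,4.1],"twist": [0,-18.3,0]},
  {"claw": 5,"offset": [37.6,0.4,6.2],"twist": [0,-22.1,0]},
  {"claw": 5,"offset": [37.6,0.4,6.2],"twist": [0,-22.1,0]},
  {"claw": 5,"offset": [37.6,0.4,6.2],"twist": [0,-22.1,0]},
])

```text
time_s: 11.15
tool_pos: [0.4844, -0.1214, 0.1277]
tcp_rot: [0.064, 0.767, 0.634, -0.078]
contact_force: [3.1, -0.6, -6.7]
opening: 0.0153
gripper_force: 51.2
```

```bash
python3 lev.py
```

```text
t 11.15 x -92.6 z 127.7 th from pos 0.176 tilt 0.203 Fx 0.03 Fz -6.74 Fy -3.16 My -0.397 open 0.015259231671983784
```

Call:
drive_tool([
  {"claw": 5,"offset": [-8.9,0.4,1.0],"twist": [0,5.2,0]},
  {"claw": 5,"offset": [-17.8,0.4,2.5],"twist": [0,10.3,0]},
  {"claw": 5,"offset": [-26.4,0.4,4.8],"twist": [0,15.5,0]},
  {"claw": 5,"offset": [-34.2,0.4,7.6],"twist": [0,20.2,0]},
  {"claw": 5,"offset": [-34.2,0.4,7.6],"twist": [0,20.2,0]},
  {"claw": 5,"offset": [-34.2,0.4,7.6],"twist": [0,20.2,0]},
])

```text
time_s: 11.9
tool_pos: [0.478, -0.1561, 0.1278]
tcp_rot: [-0.047, 0.769, 0.635, 0.057]
contact_force: [-2.1, 0.1, 5.1]
opening: 0.0155
gripper_force: 52.8
```

```bash
cat >> lev.py <<'E'
th=np.arctan2(xl+110,p[2]-30);print('  Ftan %.2f Mx %.3f ratio %.3f'%(F@X*np.cos(th)-F[2]*np.sin(th),W@X,W@X/(F@Y)),
 'push for L=.15,.2,.25:',[(-(((F@X*np.cos(th)-F[2]*np.sin(th))*.0985+W@Y+L*(F@(X*np.cos(tilt)-np.array([0,0,np.sin(tilt)]))))/.115)).round(2) for L in(0,.15,.2,.25)])
E
python3 lev.py
```

```text
t 11.90 x -128.0 z 127.8 th from pos -0.182 tilt -0.148 Fx -0.25 Fz 5.06 Fy 2.06 My -0.279 open 0.015482374710012134
  Ftan 0.67 Mx 0.490 ratio 0.238 push for L=.15,.2,.25: [np.float64(1.85), np.float64(1.21), np.float64(0.99), np.float64(0.77)]
```

Call:
drive_tool([
  {"claw": 5,"offset": [8.9,-0.2,0],"twist": [0,-5.2,0]},
  {"claw": 5,"offset": [17.8,-0.2,0.9],"twist": [0,-10.3,0]},
  {"claw": 5,"offset": [26.5,-0.2,2.6],"twist": [0,-15.5,0]},
  {"claw": 5,"offset": [34.6,-0.2,4.9],"twist": [0,-20.3,0]},
  {"claw": 5,"offset": [34.6,-0.2,4.9],"twist": [0,-20.3,0]},
  {"claw": 5,"offset": [34.6,-0.2,4.9],"twist": [0,-20.3,0]},
])

```text
time_s: 12.65
tool_pos: [0.4844, -0.1214, 0.1276]
tcp_rot: [0.065, 0.766, 0.634, -0.079]
contact_force: [-0.5, -2.8, -5.2]
opening: 0.0152
gripper_force: 51.5
```

```bash
python3 lev.py
```

```text
t 12.65 x -92.6 z 127.6 th from pos 0.176 tilt 0.206 Fx -2.88 Fz -5.21 Fy -0.07 My 0.241 open 0.01521808326311619
  Ftan -1.92 Mx -0.033 ratio 0.490 push for L=.15,.2,.25: [np.float64(-0.45), np.float64(1.84), np.float64(2.6), np.float64(3.36)]
```

Call:
drive_tool([
  {"claw": 5,"offset": [-8.9,0,0.9],"twist": [0,5.2,0]},
  {"claw": 5,"offset": [-17.8,0,2.3],"twist": [0,10.3,0]},
  {"claw": 5,"offset": [-26.4,0,4.6],"twist": [0,15.5,0]},
  {"claw": 5,"offset": [-34.2,0,7.3],"twist": [0,20.3,0]},
  {"claw": 5,"offset": [-34.2,0,7.3],"twist": [0,20.3,0]},
  {"claw": 5,"offset": [-34.2,0,7.3],"twist": [0,20.3,0]},
])

```text
time_s: 13.4
tool_pos: [0.478, -0.1558, 0.1278]
tcp_rot: [-0.047, 0.769, 0.635, 0.056]
contact_force: [-2.7, 0.2, 1.0]
opening: 0.0154
gripper_force: 52.3
```

```bash
python3 lev.py
```

```text
t 13.40 x -127.6 z 127.8 th from pos -0.178 tilt -0.147 Fx -0.27 Fz 0.96 Fy 2.73 My 0.160 open 0.015358278628617874
  Ftan -0.09 Mx 0.461 ratio 0.169 push for L=.15,.2,.25: [np.float64(-1.31), np.float64(-1.15), np.float64(-1.1), np.float64(-1.05)]
```

Call:
drive_tool([
  {"claw": 5,"offset": [0,2,0],"twist": [0,0,0]},
  {"claw": 5,"offset": [0,2,0],"twist": [0,0,0]},
  {"claw": 5,"offset": [0,2,0],"twist": [0,0,0]},
])

```text
time_s: 13.78
tool_pos: [0.4782, -0.1554, 0.1279]
tcp_rot: [-0.048, 0.768, 0.636, 0.055]
contact_force: [-13.4, -1.5, 8.5]
opening: 0.0158
gripper_force: 53.4
```

```bash
python3 lev.py
```

```text
t 13.78 x -127.2 z 127.9 th from pos -0.174 tilt -0.146 Fx -4.02 Fz 8.50 Fy 12.86 My 0.617 open 0.015769938612698434
  Ftan -2.49 Mx 2.062 ratio 0.160 push for L=.15,.2,.25: [np.float64(-3.24), np.float64(0.35), np.float64(1.54), np.float64(2.73)]
```

Call:
drive_tool([
  {"claw": 5,"offset": [8.9,-2.3,0],"twist": [0,-5.2,0]},
  {"claw": 5,"offset": [17.8,-2.3,0.9],"twist": [0,-10.3,0]},
  {"claw": 5,"offset": [26.5,-2.3,2.6],"twist": [0,-15.5,0]},
  {"claw": 5,"offset": [34.6,-2.3,4.9],"twist": [0,-20.3,0]},
  {"claw": 5,"offset": [34.6,-2.3,4.9],"twist": [0,-20.3,0]},
  {"claw": 5,"offset": [34.6,-2.3,4.9],"twist": [0,-20.3,0]},
])

```text
time_s: 14.52
tool_pos: [0.4845, -0.1212, 0.1277]
tcp_rot: [0.067, 0.766, 0.634, -0.08]
contact_force: [-0.2, -5.9, -9.7]
opening: 0.0155
gripper_force: 51.6
```

```bash
sed -i 's/\.15,\.2,\.25)/.15,.175,.2)/; s/L=.15,.2,.25/L=0,.15,.175,.2/; s/\.round(2) for/.round(2).item() for/' lev.py; python3 lev.py; python3 - <<'E'
from h import *
c=snap('scene','s6'); i=c['color'][150:350,300:500]; cv2.imwrite('pics/s6c.png',cv2.resize(i,None,fx=3,fy=3)[:,:,::-1])
E
```

```text
t 14.53 x -92.5 z 127.7 th from pos 0.178 tilt 0.209 Fx -5.88 Fz -9.74 Fy -0.90 My 0.736 open 0.01553662141356182
  Ftan -4.06 Mx -0.209 ratio 0.231 push for L=0,.15,.175,.2: [-2.92, 1.94, 2.75, 3.56]
```

View pics/s6c.png

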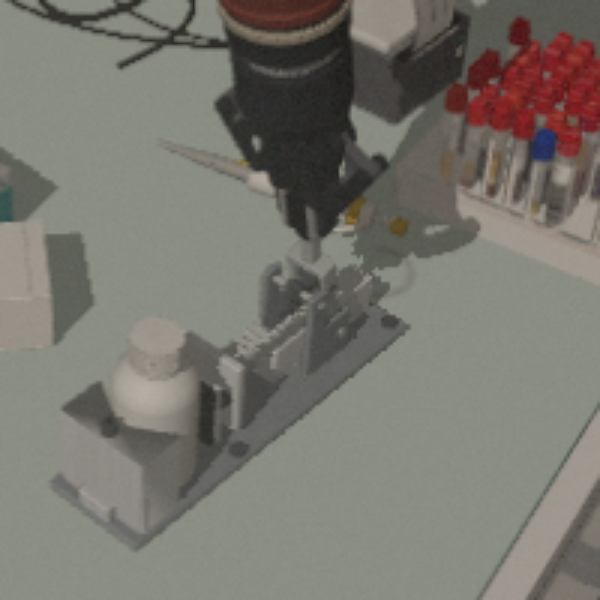

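The pad has advanced to the bottle at about (210,410), and the bottle is still upright. I'll pull back for the next tooth.

Call:
drive_tool([
  {"claw": 5,"offset": [-8.9,0,1.1],"twist": [0,5.2,0]},
  {"claw": 5,"offset": [-17.8,0,2.5],"twist": [0,10.3,0]},
  {"claw": 5,"offset": [-26.4,0,4.8],"twist": [0,15.5,0]},
  {"claw": 5,"offset": [-34.6,0,7.6],"twist": [0,20.5,0]},
  {"claw": 5,"offset": [-34.6,0,7.6],"twist": [0,20.5,0]},
  {"claw": 5,"offset": [-34.6,0,7.6],"twist": [0,20.5,0]},
])

```text
time_s: 15.32
tool_pos: [0.4779, -0.1559, 0.1278]
tcp_rot: [-0.047, 0.768, 0.636, 0.057]
contact_force: [-2.7, 0.1, 2.3]
opening: 0.0152
gripper_force: 53.4
```

```bash
python3 lev.py; cat > cap.py <<'E'
from h import *
c=snap('top','tt');P,_=cloud(c)
Q=P[225:310,290:345].reshape(-1,3)
C=Q[(Q[:,2]>.122)&(Q[:,2]<.14)&(Q[:,1]>-.03)]; print('cap',len(C),C.min(0),C.max(0),C.mean(0),(C.min(0)+C.max(0))/2)
c0=pickle.load(open('t4.pkl','rb'));P=cloud(c0)[0];Q=P[225:310,290:345].reshape(-1,3)
C=Q[(Q[:,2]>.122)&(Q[:,2]<.14)&(Q[:,1]>-.03)]; print('cap0',len(C),C.mean(0))
E
python3 cap.py
```

```text
t 15.32 x -127.7 z 127.8 th from pos -0.179 tilt -0.149 Fx -0.36 Fz 2.29 Fy 2.65 My 0.423 open 0.015153347163027154
  Ftan 0.05 Mx 0.534 ratio 0.201 push for L=0,.15,.175,.2: [-3.72, -3.69, -3.69, -3.68]
cap 188 [0.49241833 0.01618287 0.12305555] [0.5263598  0.04836784 0.13676459] [0.51022856 0.03235073 0.13075788] [0.50938907 0.03227535 0.12991007]
cap0 186 [0.51076956 0.02763678 0.13072107]
```

Call:
drive_tool([
  {"claw": 5,"offset": [8.9,-0.3,0.1],"twist": [0,-5.2,0]},
  {"claw": 5,"offset": [17.8,-0.3,1.1],"twist": [0,-10.3,0]},
  {"claw": 5,"offset": [26.5,-0.3,2.9],"twist": [0,-15.5,0]},
  {"claw": 5,"offset": [34.7,-0.3,5.3],"twist": [0,-20.3,0]},
  {"claw": 5,"offset": [34.7,-0.3,5.3],"twist": [0,-20.3,0]},
  {"claw": 5,"offset": [34.7,-0.3,5.3],"twist": [0,-20.3,0]},
])

```text
time_s: 16.12
tool_pos: [0.4844, -0.1219, 0.1278]
tcp_rot: [0.066, 0.766, 0.634, -0.079]
contact_force: [-2.2, -8.7, -3.2]
opening: 0.0153
gripper_force: 52.3
```

```bash
python3 lev.py;python3 cap.py; python3 lev.py
```

```text
t 16.12 x -93.1 z 127.8 th from pos 0.171 tilt 0.207 Fx -8.99 Fz -3.23 Fy 0.51 My 1.156 open 0.015328698701775053
  Ftan -8.31 Mx 0.032 ratio 0.064 push for L=0,.15,.175,.2: [-2.93, 7.68, 9.45, 11.22]
cap 188 [0.49378288 0.01615459 0.1250026 ] [0.52796978 0.04837592 0.13594719] [0.51055953 0.03232205 0.13087167] [0.51087633 0.03226526 0.1304749 ]
cap0 186 [0.51076956 0.02763678 0.13072107]
t 16.18 x -93.2 z 127.7 th from pos 0.170 tilt 0.207 Fx -8.36 Fz -3.82 Fy -0.88 My 1.085 open 0.015550849063217985
  Ftan -7.59 Mx 0.070 ratio -0.079 push for L=0,.15,.175,.2: [-2.93, 6.73, 8.34, 9.94]
```

The stroke is clearly stiff: about +6 N over the free strokes, and the bottle stopped moving, so it is home. I'll pull back and let go.

Call:
drive_tool([
  {"claw": 5,"offset": [-8.9,0,0.9],"twist": [0,5.2,0]},
  {"claw": 5,"offset": [-17.8,0,2.3],"twist": [0,10.3,0]},
  {"claw": 5,"offset": [-26.4,0,4.6],"twist": [0,15.5,0]},
  {"claw": 5,"offset": [-34.6,0,7.4],"twist": [0,20.5,0]},
  {"claw": 5,"offset": [-34.6,0,7.4],"twist": [0,20.5,0]},
  {"claw": 5,"offset": [-34.6,0,7.4],"twist": [0,20.5,0]},
])

```text
time_s: 16.92
tool_pos: [0.4779, -0.1565, 0.1277]
tcp_rot: [-0.048, 0.768, 0.636, 0.059]
contact_force: [-1.9, -0.9, 4.9]
opening: 0.0157
gripper_force: 53.8
```

```bash
python3 lev.py
```

```text
t 16.93 x -128.3 z 127.7 th from pos -0.185 tilt -0.152 Fx -1.24 Fz 4.87 Fy 1.70 My 0.451 open 0.015666569207334752
  Ftan -0.32 Mx 0.526 ratio 0.310 push for L=0,.15,.175,.2: [-3.64, -3.01, -2.9, -2.8]
```

Call:
drive_tool([
  {"claw": 25,"offset": [0,0,0],"twist": [0,0,0]},
  {"claw": 45,"offset": [0,0,0],"twist": [0,0,0]},
  {"claw": 50,"offset": [0,0,0],"twist": [0,0,0]},
  {"claw": 50,"offset": [0,0,-20],"twist": [0,0,0]},
  {"claw": 50,"offset": [0,0,-50],"twist": [0,0,0]},
  {"claw": 50,"offset": [0,0,-90],"twist": [0,0,0]},
  {"claw": 50,"offset": [0,0,-110],"twist": [0,0,0]},
  {"claw": 50,"offset": [0,0,-110],"twist": [0,0,0]},
])

```text
time_s: 17.92
tool_pos: [0.4751, -0.1738, 0.237]
tcp_rot: [-0.048, 0.768, 0.635, 0.06]
contact_force: [-0.4, 1.1, -0.1]
opening: 0.0499
gripper_force: 0.0
```

```bash
python3 cap.py; python3 - <<'E'
from h import *
c=snap('scene','s7'); i=c['color'][150:350,300:500]; cv2.imwrite('pics/s7c.png',cv2.resize(i,None,fx=3,fy=3)[:,:,::-1])
E
```

```text
cap 189 [0.49385989 0.01619573 0.12505775] [0.52850414 0.04834466 0.13506246] [0.51051141 0.0323098  0.13058371] [0.51118201 0.03227019 0.13006011]
cap0 186 [0.51076956 0.02763678 0.13072107]
```

View pics/s7c.png

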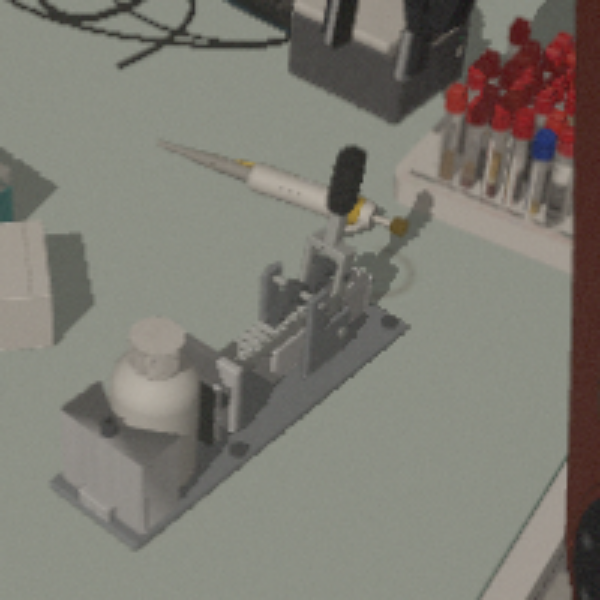

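The bottle stands upright in the V with the pad against it at (210,410), and the lever leans back at (348,180), released. Before handing in I'll check that the jaw advanced on the last stroke.

```bash
python3 - <<'E'
from h import *
a=np.radians(79.2);X=np.array([np.cos(a),np.sin(a),0]);Y=np.array([-X[1],X[0],0]);o=np.array([.4997,-.03,0])
for f in('s4','s6','s7'):
    c=pickle.load(open(f+'.pkl','rb'));P=cloud(c)[0]-o; x=P@X*1000;y=P@Y*1000;z=P[...,2]*1000
    # carriage plate behind the pad: upper edge region, histogram of x
    m=(z>40)&(z<82)&(abs(y)<26)&(x>-60)&(x<32)
    print(f,np.histogram(x[m],bins=np.arange(-60,34,4))[0])
I=[cv2.imread(f'pics/{f}c.png')[330:480,180:280] for f in('s6','s7')]
cv2.imwrite('pics/cmp.png',cv2.resize(np.hstack(I),None,fx=3,fy=3))
E
```

```text
s4 [ 21  10   7   0   1  20  84 168  15   5   6   3   4  46  64 161   1   0
   0   0   0   0   0]
s6 [ 26  27  15  16  18  17  14  23  10  22   8  12   0   0   0  34 113  88
   8   3   5  19  27]
s7 [ 22  25  15  15  23  13  19  16  21  13  16  11   8   0   0   7  44 139
  36   3   2  18  27]
```

View pics/cmp.png

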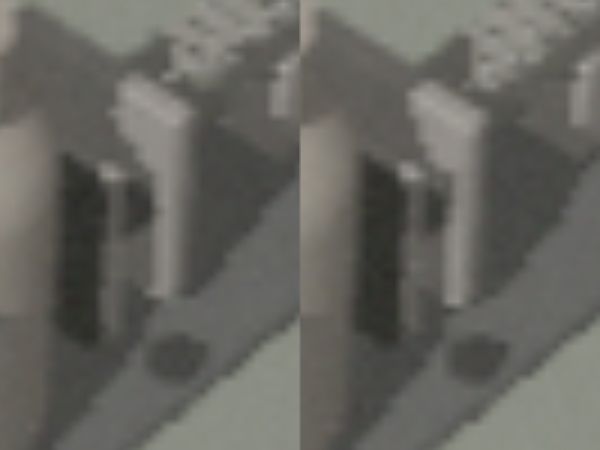

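The comparison shows the carriage moved slightly toward the pad, from (155,190) to (455,200) in panel coordinates. I'll quantify the spring gap from the top view.

```bash
python3 - <<'E'
from h import *
a=np.radians(79.2);X=np.array([np.cos(a),np.sin(a),0]);Y=np.array([-X[1],X[0],0]);o=np.array([.4997,-.03,0])
for f in('top0','t3','t4','tt'):
    c=pickle.load(open(f+'.pkl','rb'));P=cloud(c)[0]-o; x=P@X*1000;y=P@Y*1000;z=P[...,2]*1000
    m=(z>63)&(z<84)&(abs(y)<26)&(x>-60)&(x<60)
    print(f,np.histogram(x[m],bins=np.arange(-60,62,4))[0])
print('scene')
for f in('s4','s5','s6','s7'):
    c=pickle.load(open(f+'.pkl','rb'));P=cloud(c)[0]-o; x=P@X*1000;y=P@Y*1000;z=P[...,2]*1000
    m=(z>30)&(z<84)&(abs(y)<27)&(x>-60)&(x<60)&(z<80)
    print(f,np.histogram(x[m],bins=np.arange(-60,62,4))[0])
    k=(x>-45)&(x<17)&(z>62)&(z<80)&(y<27)&(y>-27)&(z>0); q=x[k]
    for lo,hi in((-40,-20),(0,17)): print('   ',lo,np.median(q[(q>lo)&(q<hi)]) if ((q>lo)&(q<hi)).any() else '', ((q>lo)&(q<hi)).sum())
E
```

```text
top0 [ 7  3  0  1  0 24 34 20  0  0  0  0  4 34 36 15  0  0  0  0  0  0  0  0
  0  0  0  0  0  0]
t3 [0 0 0 0 0 0 0 0 0 0 0 0 0 0 0 0 0 0 0 0 0 0 0 0 0 0 0 0 0 0]
t4 [ 7  5  0  1  0 24 37 18  0  0  0  0  5 35 34 16  0  0  0  0  0  0  0  0
  0  0  0  0  0  0]
tt [ 2  1  1  1  0  0  0  1  0  2  1  1  1  1  1 10 38 29  0  0  1 36 34 14
  2  1  1  0  0  0]
scene
s4 [ 22  10   7   0   1  22  91 183  15   5   6   3   5  51  73 204   1   0
   0   0   0   0   0   0   0   2   6  17  13  21]
    -40 -31.38317768191727 151
    0 1.3772670778122182 62
s5 [ 15  20   3   0   1  23  87 185  13   8   7   2  10  43  86 186   5   0
   0   0   0   0   0   0   0   2   6  12  17  17]
    -40 -31.544657378111573 150
    0 1.7186548509792958 60
s6 [ 29  34  20  16  18  18  15  23  10  22   8  12   0   0   0  37 127  93
   8   3   5  24  34  60   2   0   1   7  14  20]
    -40 -23.250818213056696 2
    0 7.444944199312609 148
s7 [ 28  32  17  15  23  13  19  17  21  13  16  11   8   0   0   7  51 152
  40   3   2  23  30  64   5   0   4   9   9  20]
    -40  0
    0 9.862023533599368 151
```

Two checks agree that the bottle is held with about 17–19 N: the spring is compressed about 8.7 mm, and the push rose about 6 N. That is inside the 6–28 N window, so I'm handing in.

```bash
python3 -c "
from cell import manip;print(manip.sign_off())"
```

```text
the job is handed in; nothing more can be done
None
```

The bottle stands upright in the V block, held with an estimated 17–19 N after four full strokes. The lever is swung back and released, and the job is handed in; sign-off returned no verdict.

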